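Kit two parts from the sloped bin

TASK

Lay out the parts for the next repair: take the finned heat sink and the black relay block out of the sloped parts bin and lay them in the kit tray, the heat sink in the larger pocket and the relay in the smaller one, each flat on the pocket's floor and the same way up as it lay in the bin. Set them down gently instead of dropping them. Leave the white plug in its compartment and do not disturb the other loose things on the bench.

Things in the scene. Friction and masses are not known exactly. Their poses are not given: they have to be found in the camera images.
- parts_bin: Grey sheet-metal bin, fixed, 312 mm wide (y), 221 mm high, footprint x -47 to +40 mm; origin at the centre of its foot on the bench, x to its back, z up. Three compartments side by side, each 100 mm wide, 90 mm deep along the slope, centred at y -103, 0, +103 mm; dividers and end walls 3 mm thick, 22 mm high square to the floor. A shelf roofs the whole bin.
- lip_foot (a point): Front edge of the bin's sloped floor, at the foot of the lip, middle of the width (bin frame x -45, z 16 mm); axes of the bin. From here the floor rises to the back (+x) at 25 degrees, to x 36, z 54 in the bin frame. The lip is 3 mm thick and 14 mm high, square to the floor.
- shelf_edge (a point): Middle of the lower front edge of the bin's shelf (bin frame x -49, z 215 mm); axes of the bin. The shelf is 6 mm thick and reaches to the back plate, so parts are taken with the tool leaning back to the robot, about square to the sloped floor. Thin bracket bars under it at y -148 and +148, x -5 to 36 mm. On it a tape roll and a reel, up to 20 mm high.
- heat_sink: Aluminium heat sink with seven thin upright fins, 30 (x) x 34 (y) x 15 (z) mm, 30 g; origin at the centre of its underside, z out of its finned top; the fins run along x, and the two outer fins' faces at y -17 and +17 mm can be gripped, as can the fin ends at x -15 and +15. It lies underside down on the sloped floor of one compartment, near the lip.
- relay: Black relay block with a yellow band, 26 (x) x 46 (y) x 16 (z) mm, 30 g; origin at the centre of its underside, z out of its top; grip across x (26 mm). It lies underside down on the sloped floor of one compartment, its long side about along the slope.
- plug: White mains plug-top with two flat pins, 20 (x) x 41 (y) x 14 (z) mm; origin at its underside's centre. It lies in the remaining compartment and stays there.
- kit_tray: Grey plastic kit tray, fixed, 106 (x) x 203 (y) x 12 (z) mm; origin at the centre of its underside on the bench. Floor 3 mm and walls 3 mm thick, so walls stand 9 mm above the floor. A divider splits it into two pockets, both 100 mm long in x: the larger 112 mm wide in y, the smaller 84 mm wide.
- large_pocket (a point): Centre of the larger pocket, on its floor, 3 mm above the bench; axes of the tray; pocket spans x -50 to +50, y -55 to +55 mm.
- small_pocket (a point): Centre of the smaller pocket, on its floor, 3 mm above the bench; axes of the tray; pocket spans x -50 to +50, y -42 to +42 mm.
- cutters: Green-handled side cutters lying on the bench, 41 x 122 x 11 mm; a bystander; origin at its underside's centre.
- spool: Solder spool lying on the bench, 77 x 52 x 36 mm; a bystander; origin at its underside's centre.
- tweezers: Black tweezers lying on the bench, 14 x 119 x 10 mm; a bystander; origin at its underside's centre.
- bottle: Small dropper bottle standing on the bench, 35 mm thick, 94 mm high; a bystander; origin at its underside's centre.

How it is judged:
By the outcome, as a careful person would: the job done as asked, in the order asked, and still so for the second after the job is handed in, with the robot touching nothing.
It also fails if it takes over 72 s, if anything falls off the work surface, if the arm or the gripper's body presses on something with over 40 N, if the wrist force passes 120 N, or if a joint passes its speed limit or range.

ROBOT

A 6-joint arm with a two-finger parallel gripper is mounted at the origin on a cart in front of the work surface, level with it; the furniture and walls round the work are solid. World frame = base frame: x ahead of the robot, y to its left, z up, the work surface at z = 0. Lengths are in m, angles in rad, forces in N, time in s.
With the tool pointing down it reaches from about 0.35 to 0.975 m from the base axis. Payload 4.9 kg.
Tool frame: the origin (TCP) lies where the fingers leave the gripper's body, on its centre line; the fingertips stand 73 mm ahead of it and the grasp point (between the pads) lies 54 mm ahead of it; z points along the fingers, y is the direction in which the jaws open and shut (so a half turn about z gives the same grasp; the last joint's range is limited). The gripper opens to 85 mm and grips with 20 to 120 N. Pads are 22 mm wide; open, the fingers measure 114 mm over their backs; the gripper's body (76 mm by 85 mm) begins 54 mm behind the grasp point. The pads swing forward as they close: fully open they stand 13 mm farther back than shut.
Start: joints at [-0.119, 0.053, 1.613, -0, 1.476, -0.119], TCP at [0.625, 0, 0.304] pointing down, gripper open.
Joint ranges: [-3.01, 3.01], [-1.01, 2.22], [0.06, 2.58], [-1.02, 4.17], [0.09, 2.62], [-3.14, 3.14]. Speed limits (rad/s): [2.57, 2.57, 3.14, 3.14, 3.14, 3.14].

INTERFACE

Orientations are given as a rotation vector (axis times angle).
In Python, from station import monitor, vision, workorder gives the robot as it stands.
- The arm moves only by the tool arm_command, never from a script. Its argument "rows" is text: rows parted by semicolons, each of 6 numbers parted by spaces: the shift along the world's x, y, z in mm, then the turn, a rotation vector about the world's x, y, z in degrees. In form: tx ty tz wx wy wz; .... A call has 1 to 12 rows; each row is the pose to reach, as a shift and turn from the pose measured when the call began; what a row does not reach only later rows make up. A row lasts 1/8 s, in which the tool goes at most 62.5 mm and 10.7 degrees, less where a joint would pass 70% of its speed; a pose out of reach is approached as far as the arm can. A call with a gripper value outside its range is refused whole. "jaw" is the opening, from 0 (shut) to 1 (fully open), set as the call begins (left out, the last holds). The fingers move at their own pace and stop on an object; "squeeze" is the grip in N (left out, the last holds). Time passes only in rows, so rows that repeat a pose let the fingers close. It gives the time, the measured TCP pose, the force and the opening at its end, in the units of the state.
- monitor.get_obs(): the state, without advancing time (a new reading comes with each control period).
- vision.get_image(name): name is "scene" or "side" or "wrist"; returns a dict with "frame" (480x640x3 uint8, red, green, blue), "vfov" (degrees; the focal length in pixels is half the picture's height over the tangent of half this angle, whatever the lens; pixels are square), "cx", "cy" (the principal point, pixels), "R" (3x3) and "t" (3): a world point X has camera coordinates R X + t; the wrist camera has in their place "T_tool_cam" (4x4, takes a point from camera to tool coordinates, whose origin is the TCP and whose axes are the flange's). Camera axes: x right, y down, z forward; pixel columns grow to the right and rows downward; lengths in m; the calibration is good to about 2 mm. The wrist camera is an equidistant fisheye: a pixel r from the principal point sees the ray r / f radians off the axis. A picture is of the moment at which its call begins: read the wrist's pose just before it. There is no depth.
- workorder.finish_job(): hands the job in, once; it reports no verdict.
The state is a dict: "t": time; "q": joint angles; "dq": joint speeds; "effort": joint torques, N m; "tool_pos": TCP position; "tool_rot": TCP orientation; "contact_force": force on the tool from outside, world axes, zero at the start; "wrist_torque": the same for the moment, N m; "opening": finger opening in m.
Only numpy, scipy, OpenCV 4.12 (cv2) and the standard library are available. Lean on these libraries where they do the work, as an engineer would, in place of code of your own. Each camera call takes 0.05 s, during which the arm holds its last target. There are 200 camera calls.

## Working session

There is one attempt and no reset: what is moved stays moved. The work goes in short steps, Python scripts to look and compute and a tool call to move; the robot and the scene stay as the last step left them, time stands still between calls to the robot, and variables do not carry over. Pictures are saved under pics/ and viewed, about 8 in all and at most 12, crops included, and the job is handed in when it is done.

Besides the shell and the picture viewer there is one more tool, called after ">>>" as name(argument=value, ...) on one line, values as JSON. arm_command: Moves the arm, as the interface text tells. Its arguments: {"type":"object","properties":{"rows":{"type":"string"},"jaw":{"type":"number"},"squeeze":{"type":"number"}},"required":["rows"]}

```bash
mkdir -p pics; cat > h.py <<'E'
import numpy as np, cv2
from station import monitor, vision, workorder
from scipy.spatial.transform import Rotation as Ro
np.set_printoptions(precision=4,suppress=True)
def cam(n):
    o=monitor.get_obs(); d=vision.get_image(n); d['f']=240/np.tan(np.radians(d['vfov']/2))
    if n=='wrist':
        T=np.eye(4);T[:3,:3]=Ro.from_rotvec(o['tool_rot']).as_matrix();T[:3,3]=o['tool_pos']
        W=np.linalg.inv(T@np.array(d['T_tool_cam'])); d['R'],d['t']=W[:3,:3],W[:3,3]
    d['R']=np.array(d['R']);d['t']=np.array(d['t']);d['n']=n
    return d
def save(d,fn): cv2.imwrite('pics/'+fn,d['frame'][:,:,::-1]); np.savez('pics/'+fn+'.npz',**{k:d[k] for k in('R','t','f','cx','cy','n','frame')})
def load(fn):
    z=np.load('pics/'+fn+'.npz'); return {k:(z[k] if z[k].ndim else z[k].item()) for k in z}
def proj(d,X):
    c=np.atleast_2d(X)@d['R'].T+d['t']
    if d['n']=='wrist':
        rr=np.hypot(c[:,0],c[:,1]);th=np.arctan2(rr,c[:,2]);k=(d['f']*th/np.maximum(rr,1e-9))[:,None]
        return c[:,:2]*k+[d['cx'],d['cy']]
    return c[:,:2]/c[:,2:]*d['f']+[d['cx'],d['cy']]
def ray(d,p):
    u=(np.array(p,float)-[d['cx'],d['cy']])/d['f']
    if d['n']=='wrist':
        th=np.hypot(*u);v=np.r_[u*np.sin(th)/max(th,1e-9),np.cos(th)]
    else: v=np.r_[u,1]
    return -d['R'].T@d['t'], d['R'].T@v
def onplane(d,p,P0,n):
    o,v=ray(d,p); return o+v*(np.dot(np.array(P0)-o,n)/np.dot(v,n))
def onz(d,p,z): return onplane(d,p,[0,0,z],[0,0,1])
E
python3 - <<'E'
from h import *
o=monitor.get_obs();print(o)
for n in('scene','side','wrist'):
    d=cam(n);save(d,n+'0.png');print(n,d['vfov'],d['cx'],d['cy'],-d['R'].T@d['t'],d['R'][2])
a=[cv2.imread(f'pics/{n}0.png') for n in('scene','side','wrist')]
E
```

```text
{'t': 0.0, 'q': array([-0.119 ,  0.0533,  1.6143,  0.    ,  1.476 , -0.119 ]), 'dq': array([ 0.0024,  0.0016,  0.0002, -0.0008, -0.0012, -0.0007]), 'effort': array([  0.0003, -39.367 , -37.0176,  -0.0002,   0.0069,  -0.    ]), 'tool_pos': array([0.6245, 0.0001, 0.3027]), 'tool_rot': array([-2.2203, -2.2203,  0.0019]), 'contact_force': array([ 0.0987, -0.0665, -0.6277]), 'wrist_torque': array([-0.0056,  0.0097, -0.0221]), 'opening': 0.08540149176127962}
scene 52.71101142446953 320.17258029151145 236.72243633409667 [-0.0053  0.6912  0.9512] [ 0.4447 -0.5602 -0.6989]
side 50.736022079415406 325.50821569225286 243.3069181752667 [0.0317 1.0121 0.6071] [ 0.3971 -0.8266 -0.3987]
wrist 65.70646984690485 319.8553194565093 238.15640971963936 [0.6259 0.0802 0.3726] [-0.0012 -0.3146 -0.9492]
```

View pics/scene0.png

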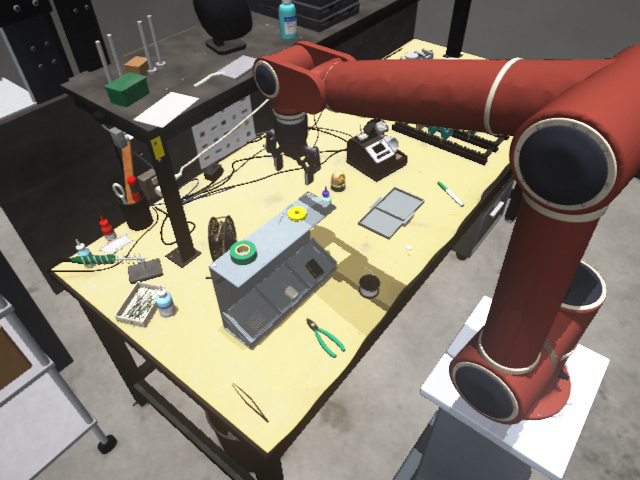

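View pics/wrist0.png

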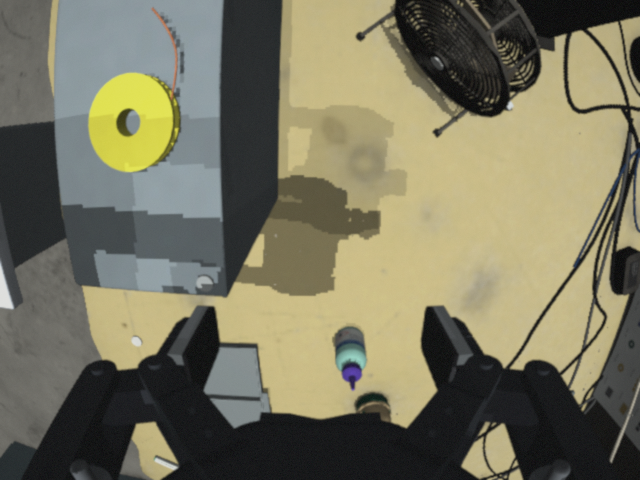

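Scene: the bin is at about (275,275), with the relay in the right compartment (315,268), something at (291,292) in the middle, the tray at (392,212), the cutters at (325,338) and the spool at (369,287). Next I'll zoom in.

```bash
python3 - <<'E'
from h import *
im=load('scene0.png')['frame'][:,:,::-1]
a=cv2.resize(im[180:350,200:430],None,fx=3.45,fy=3.45,interpolation=cv2.INTER_CUBIC)
cv2.imwrite('pics/scene0z.png',a);print(a.shape)
E
```

```text
(586, 794, 3)
```

View pics/scene0z.png

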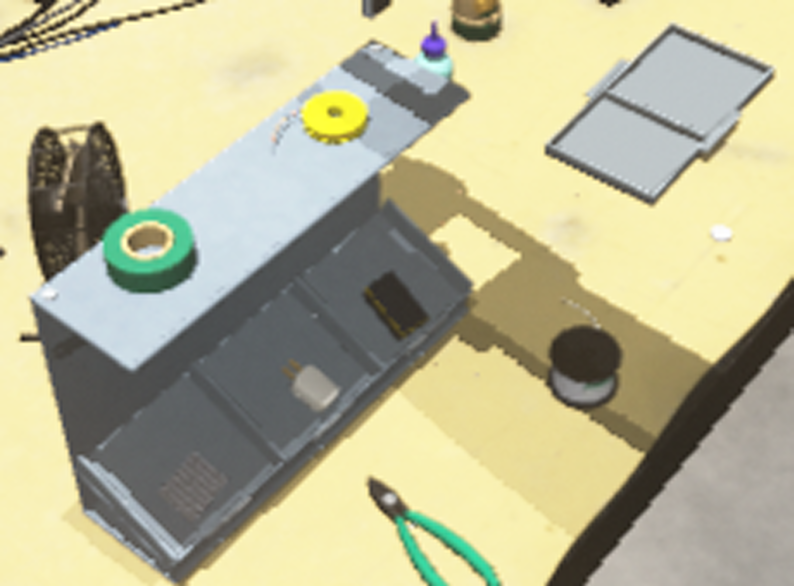

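View pics/side0.png

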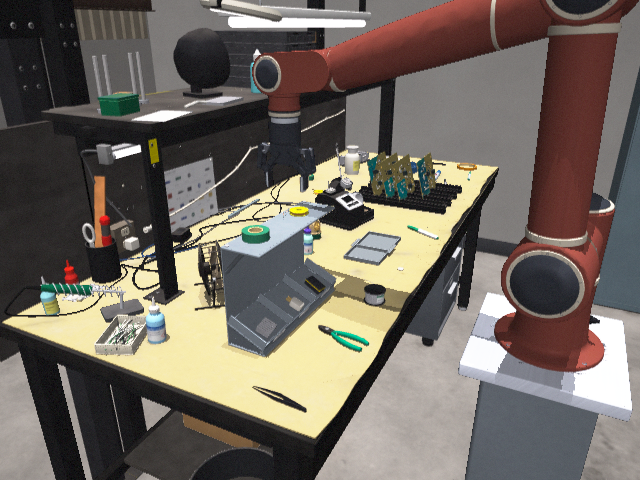

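Zoom: the shelf corners are at (32,297), (133,370), (470,95) and (372,42). The tray corners are at (672,27), (773,72), (652,200) and (547,150). The heat sink is in the left compartment at (193,485), the plug in the middle at (312,385) and the relay on the right at (396,305).

```bash
python3 - <<'E'
from h import *
from scipy.optimize import least_squares
d=load('scene0.png')
Z=lambda p:np.array(p)/3.45+[200,180]
def fit(model,pix,x0):
    def r(x):
        c,s=np.cos(x[2]),np.sin(x[2]); X=model@np.array([[c,s,0],[-s,c,0],[0,0,1]])+[x[0],x[1],0]
        return (proj(d,X)-pix).ravel()
    s=least_squares(r,x0,loss='soft_l1');print(s.x,np.degrees(s.x[2]),s.fun.reshape(-1,2));return s.x
bz=.221
m=np.array([[.040,.156,bz],[-.049,.156,bz],[-.049,-.156,bz],[.040,-.156,bz]])
b=fit(m,Z([[32,297],[133,370],[470,95],[372,42]]),[.6,.25,0])
m=np.array([[.053,.1015,.012],[.053,-.1015,.012],[-.053,-.1015,.012],[-.053,.1015,.012]])
t=fit(m,Z([[672,27],[773,72],[652,200],[547,150]]),[.6,-.15,0])
# divider of tray in tray frame
c,s=np.cos(t[2]),np.sin(t[2])
for p in([607,97],[703,137]):
    v=onz(d,Z(p),.012)[:2]-t[:2]; print('div',c*v[0]+s*v[1],-s*v[0]+c*v[1])
c,s=np.cos(b[2]),np.sin(b[2]);R=np.array([[c,-s,0],[s,c,0],[0,0,1]])
n=R@[-np.sin(np.radians(25)),0,np.cos(np.radians(25))]; L=np.r_[b[:2],0]+R@[-.045,0,.016]
print('lip',L,'n',n)
for k,p,h in(('sink',[193,485],.015),('relay',[396,305],.016),('plug',[312,388],.014)):
    P=onplane(d,Z(p),L+n*h,n)-n*h; v=R.T@(P-L); print(k,P,'binrel',v,'slope',v[0]/np.cos(np.radians(25)))
for k,p in(('spool',[585,370]),('cut',[400,500])): print(k,onz(d,Z(p),0.01))
for p in([390,205],[470,285],[85,470],[185,560]):
    P=onplane(d,Z(p),L+n*.022,n);print(R.T@(P-L))
E
```

```text
[ 0.5423  0.1585 -0.0245] -1.401628169343972 [[-1.1175  0.3042]
 [-0.0136  0.5967]
 [ 1.084  -0.9307]
 [ 0.1272 -0.976 ]]
[ 0.4959 -0.2715 -2.1119] -121.00510260659026 [[ -3.9104  -0.8949]
 [ -0.4592  28.0795]
 [  0.7924   0.5271]
 [  1.0306 -28.6381]]
div -0.03328101173835056 0.027869548700892737
div 0.01921253452320398 -0.046964459034559126
lip [0.4973 0.1596 0.016 ] n [-0.4225  0.0103  0.9063]
sink [0.5264 0.2677 0.0283] binrel [0.0265 0.1088 0.0123] slope 0.02920325115561313
relay [0.5202 0.0606 0.0278] binrel [ 0.0253 -0.0984  0.0118] slope 0.027900040837263225
plug [0.5191 0.1551 0.0262] binrel [ 0.0219 -0.0039  0.0102] slope 0.024173356219698416
spool [0.3837 0.0036 0.01  ]
cut [0.4189 0.1756 0.01  ]
[ 0.0688 -0.152   0.0564]
[-0.0079 -0.1522  0.0206]
[0.0655 0.1577 0.0548]
[-0.0129  0.1503  0.0182]
```

```bash
python3 - <<'E'
from h import *
d=load('scene0.png')
Z=lambda p:np.array(p)/3.45+[200,180]
for p in([672,27],[773,72],[652,200],[547,150],[607,97],[703,137]): print(onz(d,Z(p),.012))
a=np.radians(25);b=np.radians(-1.4)
z=np.array([np.sin(a)*np.cos(b),np.sin(a)*np.sin(b),-np.cos(a)]);y=np.array([-np.sin(b),np.cos(b),0]);x=np.cross(y,z)
T=np.c_[x,y,z]; o=monitor.get_obs(); R0=Ro.from_rotvec(o['tool_rot'])
print(T); print('turn',np.degrees((Ro.from_matrix(T)*R0.inv()).as_rotvec()))
n=-z
for k,P in(('sink',[.5264,.2677,.0283]),('relay',[.5202,.0606,.0278])):
    g=np.array(P)+n*.008; print(k,'tcp grasp',g+n*.054, 'tcp +100',g+n*.154, 'shift100',(g+n*.154-o['tool_pos'])*1e3)
E
```

```text
[ 0.5437 -0.3729  0.012 ]
[ 0.4414 -0.3732  0.012 ]
[ 0.4391 -0.1742  0.012 ]
[ 0.5393 -0.1712  0.012 ]
[ 0.537  -0.2574  0.012 ]
[ 0.4458 -0.2638  0.012 ]
[[-0.906   0.0244  0.4225]
 [ 0.0221  0.9997 -0.0103]
 [-0.4226  0.     -0.9063]]
turn [-19.7213 -19.3804  87.089 ]
sink tcp grasp [0.5002 0.2683 0.0845] tcp +100 [0.458  0.2694 0.1751] shift100 [-166.6729  269.3395 -127.8208]
relay tcp grasp [0.494  0.0612 0.084 ] tcp +100 [0.4518 0.0623 0.1746] shift100 [-172.8729   62.2395 -128.3208]
```

Tray centre is about (0.491, -0.272): the large pocket is on the -y side (centre y about -0.316), the small one at about -0.217. Now moving to a look pose over the heat sink.

>>> arm_command(rows="-20 0 0 -2 -2 9; -50 0 0 -4 -4 17.5; -80 5 0 -6 -6 26; -110 20 0 -8 -8 35; -140 45 0 -10 -9.7 43.5; -165 80 0 -12 -11.6 52; -185 120 0 -14 -13.6 61; -186 160 0 -16 -15.5 70; -186 200 -20 -18 -17.5 79; -186 240 -50 -19.7 -19.4 87.1; -186 268 -70 -19.7 -19.4 87.1; -186 268 -70 -19.7 -19.4 87.1", jaw=1)

```text
t: 1.65
tool_pos: [0.4371, 0.2688, 0.23]
tool_rot: [0.028, 2.71, -0.01]
contact_force: [0.8, -0.3, 1.1]
opening: 0.0854
```

```bash
python3 - <<'E'
from h import *
o=monitor.get_obs();print(o['t'],o['tool_pos'],Ro.from_rotvec(o['tool_rot']).as_matrix(),o['q'])
save(cam('wrist'),'wrist1.png')
E
```

```text
1.65 [0.4371 0.2688 0.23  ] [[-0.9082  0.0214  0.418 ]
 [ 0.0184  0.9998 -0.011 ]
 [-0.4181 -0.0023 -0.9084]] [ 0.4899 -0.3312  2.1164 -0.2495  0.9902 -0.9614]
```

View pics/wrist1.png

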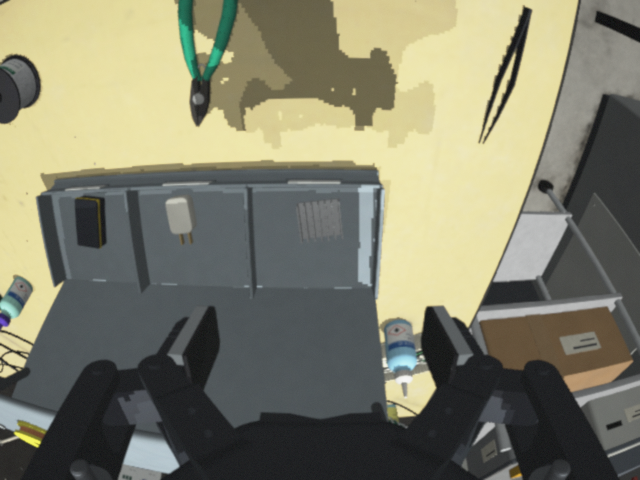

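Wrist view: the heat sink is at (320,221) in the right-hand image compartment (+y), the plug at (179,217) and the relay at (90,221), near the compartment's left divider. I'll crop in for the corners.

```bash
python3 - <<'E'
from h import *
im=load('wrist1.png')['frame'][:,:,::-1]
f=lambda x0:cv2.resize(im[175:300,x0:x0+100],None,fx=4,fy=4,interpolation=cv2.INTER_CUBIC)
im2=np.clip(np.hstack([f(40),f(285)]).astype(float)*1.5,0,255)
cv2.imwrite('pics/w1z.png',im2)
E
```

```text
[ WARN:0@0.361] global loadsave.cpp:1063 imwrite_ Unsupported depth image for selected encoder is fallbacked to CV_8U.
```

View pics/w1z.png

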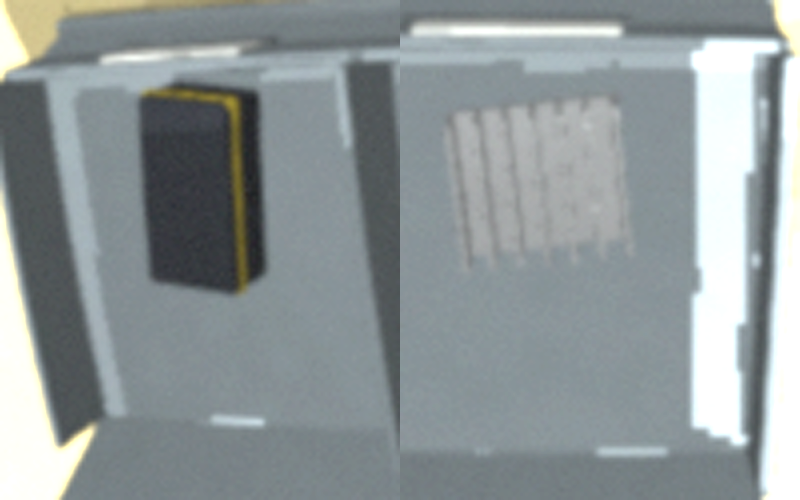

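```bash
python3 - <<'E'
from h import *
d=load('wrist1.png')
b=[.5423,.1585,-.0245];c,s=np.cos(b[2]),np.sin(b[2]);R=np.array([[c,-s,0],[s,c,0],[0,0,1]])
a=np.radians(25);S=R@np.array([[np.cos(a),0,-np.sin(a)],[0,1,0],[np.sin(a),0,np.cos(a)]]) # slope frame cols
n=S[:,2];L=np.r_[b[:2],0]+R@[-.045,0,.016]
def m(k,px,h):
    P=np.array([onplane(d,p,L+n*h,n) for p in px]);q=(P-L)@S
    print(k,'slope xy mm\n',q[:,:2]*1e3,'\nctr',q.mean(0)*1e3,'edges',np.linalg.norm(np.roll(q,-1,0)-q,axis=1)*1e3)
    for i in(0,1):
        e=q[(1,2)[i]]-q[(0,1)[i]];f=q[(2,3)[i]]-q[(3,0)[i]];e=e+f;print('ang',np.degrees(np.arctan2(e[1],e[0])))
    print('world floor pt',P.mean(0)-n*h)
sk=[[447,115],[618,97],[632,252],[462,268]];m('sink',[[285+(u-400)/4,175+v/4] for u,v in sk],.015)
rl=[[140,95],[238,98],[241,292],[150,279]];m('relay',[[40+u/4,175+v/4] for u,v in rl],.016)
# bin check: compartment end wall/floor features
m('lipfoot',[[40+u/4,175+v/4] for u,v in [[75,80],[348,62],[385,425],[125,415]]],0)
m('sinkcomp floor',[[285+(u-400)/4,175+v/4] for u,v in [[400,65],[695,60],[695,430],[400,455]]],0)
E
```

```text
sink slope xy mm
 [[ 16.4473  89.229 ]
 [ 12.8072 121.615 ]
 [ 43.613  124.9319]
 [ 47.0671  91.7611]] 
ctr [ 29.9836 106.8843  15.    ] edges [32.5899 30.9838 33.3502 30.7244]
ang 96.17619897564282
ang 5.439308343332537
world floor pt [0.5271 0.2658 0.0287]
relay slope xy mm
 [[   8.0333 -109.1512]
 [   9.7238  -81.4059]
 [  53.697   -88.78  ]
 [  50.9557 -115.1608]] 
ctr [ 30.6025 -98.6245  16.    ] edges [27.7967 44.5872 26.5229 43.3411]
ang 85.31911894602716
ang -8.755924946212987
world floor pt [0.5226 0.0603 0.0289]
lipfoot slope xy mm
 [[   6.6689 -142.2645]
 [   5.9211  -61.1637]
 [  92.1544  -65.4822]
 [  93.5155 -146.5457]] 
ctr [  49.565  -103.8641    0.    ] edges [81.1043 86.3414 81.0749 86.9521]
ang 90.74507357178238
ang -2.8444644704452813
world floor pt [0.5397 0.0547 0.0369]
sinkcomp floor slope xy mm
 [[  9.6184  78.9908]
 [  8.3025 137.6254]
 [ 88.7358 140.5725]
 [ 95.0347  76.8317]] 
ctr [ 50.4229 108.5051   0.    ] edges [58.6494 80.4873 64.0513 85.4436]
ang 93.56065455151881
ang 0.2722476003072295
world floor pt [0.5457 0.267  0.0373]
```

Measured sizes match (sink 33×31, relay 27×44). I'll add a helper that turns a target pose into a shift and a turn.

```bash
cat >> h.py <<'E'
b=[.5423,.1585,-.0245];_c,_s=np.cos(b[2]),np.sin(b[2]);RB=np.array([[_c,-_s,0],[_s,_c,0],[0,0,1]])
a=np.radians(25);S=RB@np.array([[np.cos(a),0,-np.sin(a)],[0,1,0],[np.sin(a),0,np.cos(a)]])
n=S[:,2];L=np.r_[b[:2],0]+RB@[-.045,0,.016]
DOWN=np.diag([-1.,1,-1])
def slope_pose(sx,sy,h,yaw): # mm, deg -> TCP pose
    return L+S@(np.array([sx,sy,h])/1e3), Ro.from_matrix(S@Ro.from_euler('z',yaw,degrees=True).as_matrix()@DOWN)
def down_pose(x,y,z,yaw): return np.array([x,y,z]), Ro.from_matrix(Ro.from_euler('z',yaw,degrees=True).as_matrix()@DOWN)
def delta(p0,p1):
    print('shift',np.round((p1[0]-p0[0])*1e3,1),'turn',np.round(np.degrees((p1[1]*p0[1].inv()).as_rotvec()),1))
def now():
    o=monitor.get_obs();return o['tool_pos'],Ro.from_rotvec(o['tool_rot'])
E
python3 - <<'E'
from h import *
p=now()
for h in(140,110,75): delta(p,slope_pose(29,106.9,h,6))
E
```

```text
shift [ 29.1  -1.  -76.6] turn [-2.5 -0.1  5.3]
shift [  41.8   -1.3 -103.8] turn [-2.5 -0.1  5.3]
shift [  56.6   -1.6 -135.5] turn [-2.5 -0.1  5.3]
```

>>> arm_command(rows="8 0 -20 -1 0 2; 15 -0.5 -40 -2 0 4; 22 -1 -60 -2.5 0 5.3; 29 -1 -77 -2.5 0 5.3; 35 -1 -90 -2.5 0 5.3; 42 -1.3 -104 -2.5 0 5.3; 42 -1.3 -104 -2.5 0 5.3; 42 -1.3 -104 -2.5 0 5.3", jaw=0.65, squeeze=30)

```text
t: 2.7
tool_pos: [0.4804, 0.2669, 0.1287]
tool_rot: [-0.107, 2.704, -0.039]
contact_force: [-0.1, -0.7, -0.4]
opening: 0.0553
```

```bash
python3 - <<'E'
from h import *
p=now();delta(p,slope_pose(29,106.9,75,6));print(monitor.get_obs()['opening'])
d=cam('wrist');save(d,'wrist2.png')
for q in ([0,0,54],[0,17,70],[0,-17,70]): print(proj(d,(p[1].apply(np.array(q)/1e3)+p[0])))
E
```

```text
shift [ 14.1  -0.3 -32.5] turn [0.  0.  0.1]
0.05534715511711139
[[321.3749 332.5544]]
[[360.7689 312.1767]]
[[281.7767 312.1374]]
```

View pics/wrist2.png

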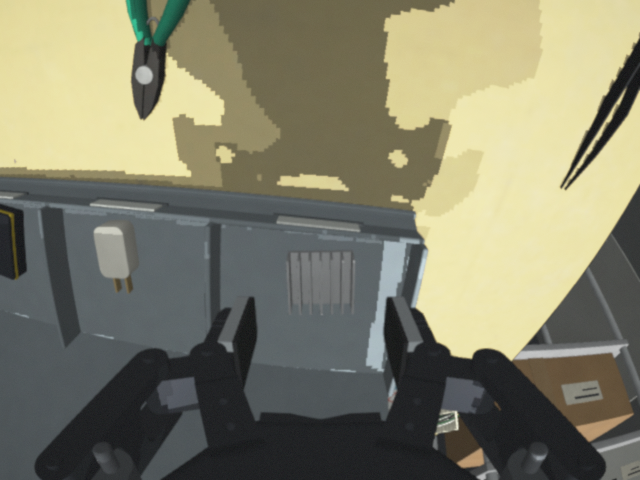

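The sink is centred at column 321, matching the grasp axis, and its fins are vertical in the image, so the yaw is right. Descending and gripping.

```bash
python3 - <<'E'
from h import *
d=load('wrist2.png')
q=np.array([(onplane(d,p,L+n*.015,n)-L)@S for p in ([288,252],[355,251],[354,308],[290,308])])*1e3;print(q[:,:2],q.mean(0))
E
```

```text
[[ 13.4417  89.2014]
 [  9.6084 120.7163]
 [ 40.1479 124.5349]
 [ 43.5294  92.3729]] [ 26.6818 106.7064  15.    ]
```

>>> arm_command(rows="4 0 -9 0 0 0; 8 0 -18 0 0 0; 11 0 -25.5 0 0 0; 14 -0.3 -32.5 0 0 0; 14 -0.3 -32.5 0 0 0; 14 -0.3 -32.5 0 0 0")

```text
t: 3.5
tool_pos: [0.4945, 0.2668, 0.0964]
tool_rot: [-0.108, 2.703, -0.039]
contact_force: [0.6, 0.5, -0.4]
opening: 0.0559
```

>>> arm_command(rows="0 0 0 0 0 0; 0 0 0 0 0 0; 0 0 0 0 0 0; 0 0 0 0 0 0; 0 0 0 0 0 0; 0 0 0 0 0 0; 0 0 0 0 0 0; 0 0 0 0 0 0", jaw=0, squeeze=30)

```text
t: 4.5
tool_pos: [0.4947, 0.267, 0.097]
tool_rot: [-0.108, 2.703, -0.039]
contact_force: [-4.0, -0.5, 5.5]
opening: 0.0337
```

>>> arm_command(rows="-2 0 4 0 0 0; -6 0 13 0 0 0; -12 0 25 0 0 0; -18 0 39 0 0 0; -26 0 55 0 0 0; -40 0 85 0 0 0; -50 0 110 0 0 0; -50 0 110 0 0 0")

```text
t: 5.5
tool_pos: [0.4454, 0.2678, 0.2106]
tool_rot: [-0.107, 2.697, -0.034]
contact_force: [-0.0, 0.3, -0.6]
opening: 0.0333
```

```bash
python3 - <<'E'
from h import *
p=now();print(p[0],monitor.get_obs()['q'])
delta(p,down_pose(.49,-.316,.20,.7))
save(cam('wrist'),'wrist3.png')
E
```

```text
[0.4454 0.2678 0.2106] [ 0.4799 -0.2964  2.1254 -0.2573  0.9332 -1.0566]
shift [  44.6 -583.8  -10.6] turn [ 1.3 25.4 -3.8]
```

View pics/wrist3.png

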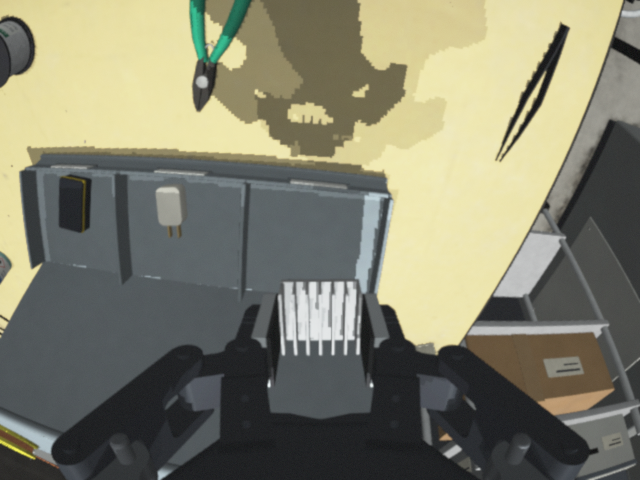

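The sink is held squarely between the pads at (321,318). Carrying it to the tray.

>>> arm_command(rows="-20 0 15 0 0 0; -40 -40 30 0 0 0; -45 -95 35 0 0 0; -45 -150 35 0 0 0; -45 -205 35 0 0 0; -45 -260 35 0 0 0; -40 -315 30 0 5 -0.5; -20 -370 25 0.3 10 -1; 0 -425 15 0.6 15 -2; 20 -480 5 1 20 -3; 35 -535 0 1.3 25.4 -3.8; 45 -584 -10 1.3 25.4 -3.8")

```text
t: 7.05
tool_pos: [0.4907, -0.319, 0.1964]
tool_rot: [0.019, -3.136, -0.001]
contact_force: [0.5, 0.4, 0.1]
opening: 0.0333
```

```bash
python3 - <<'E'
from h import *
p=now();print(p[0],monitor.get_obs()['q'],monitor.get_obs()['opening'])
delta(p,down_pose(.49,-.316,.09,.7))
save(cam('wrist'),'wrist4.png')
E
```

```text
[ 0.4907 -0.319   0.1964] [-0.7023  0.0513  1.7995 -0.0036  1.2954 -2.2843] 0.033272232569280386
shift [  -0.7    3.  -106.4] turn [-0.  -0.3  0. ]
```

View pics/wrist4.png

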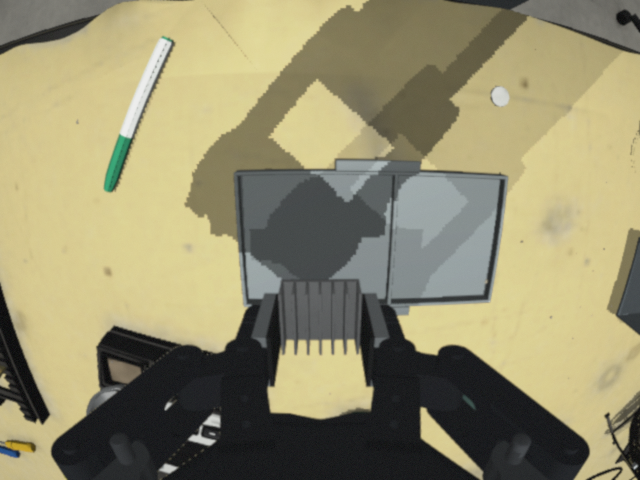

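The tray is seen at (237,172)–(491,300) with the sink centred over the large pocket. I'll check its position and the clearance to the device at (150,360).

```bash
python3 - <<'E'
from h import *
d=load('wrist4.png')
for p in([237,172],[506,176],[491,303],[247,305],[393,174],[390,300]): print(onz(d,p,.012))
for p in([105,335],[200,350]): print('dev',onz(d,p,.05),onz(d,p,.08))
E
```

```text
[ 0.4464 -0.3781  0.012 ]
[ 0.4436 -0.1805  0.012 ]
[ 0.5496 -0.1758  0.012 ]
[ 0.5502 -0.3761  0.012 ]
[ 0.4467 -0.2692  0.012 ]
[ 0.5443 -0.2644  0.012 ]
dev [ 0.5644 -0.4882  0.05  ] [ 0.5432 -0.4649  0.08  ]
dev [ 0.5692 -0.4065  0.05  ] [ 0.5474 -0.3946  0.08  ]
```

>>> arm_command(rows="0 0 -20 0 -0.3 0; 1 0 -45 0 -0.3 0; 2 0 -70 0 -0.3 0; 2 0 -90 0 -0.3 0; 2 0 -102 0 -0.3 0; 2 0 -108 0 -0.3 0; 2 0 -110 0 -0.3 0; 2 0 -110 0 -0.3 0")

```text
t: 8.1
tool_pos: [0.4925, -0.3236, 0.0854]
tool_rot: [0.014, -3.141, 0.006]
contact_force: [-0.5, -0.2, -0.1]
opening: 0.0331
```

>>> arm_command(rows="0 0 -1.5 0 0 0; 0 0 -3 0 0 0; 0 0 -4 0 0 0; 0 0 -5 0 0 0; 0 0 -5 0 0 0")

```text
t: 8.72
tool_pos: [0.4925, -0.3236, 0.0803]
tool_rot: [0.014, -3.141, 0.005]
contact_force: [-0.6, 0.7, -0.6]
opening: 0.0334
```

>>> arm_command(rows="0 0 -1 0 0 0; 0 0 -2 0 0 0; 0 0 -2 0 0 0")

```text
t: 9.1
tool_pos: [0.4929, -0.3239, 0.0801]
tool_rot: [0.014, -3.141, 0.005]
contact_force: [-3.3, 2.6, 9.0]
opening: 0.033
```

>>> arm_command(rows="0 0 0.5 0 0 0; 0 0 0.5 0 0 0; 0 0 0.5 0 0 0; 0 0 0.5 0 0 0; 0 0 0.5 0 0 0", jaw=0.6)

```text
t: 9.72
tool_pos: [0.4928, -0.3238, 0.0804]
tool_rot: [0.015, -3.141, 0.005]
contact_force: [1.2, -0.9, -0.6]
opening: 0.0509
```

>>> arm_command(rows="0 0 10 0 0 0; 0 0 30 0 0 0; -5 0 60 0 0 0; -10 10 90 0 0 0; -20 40 110 0 0 0; -20 40 110 0 0 0")

```text
t: 10.48
tool_pos: [0.4737, -0.2836, 0.1942]
tool_rot: [-0.017, 3.137, -0.011]
contact_force: [-0.2, -1.2, 0.0]
opening: 0.0511
```

```bash
python3 - <<'E'
from h import *
p=now();print(p[0],monitor.get_obs()['opening'])
delta(p,slope_pose(28.5,-98.6,160,-7))
d=cam('wrist');save(d,'wrist5.png')
E
```

```text
[ 0.4737 -0.2836  0.1942] 0.05107463874924567
shift [-20.6 345.6 -21.2] turn [  1.8 -24.8  -8.8]
```

View pics/wrist5.png

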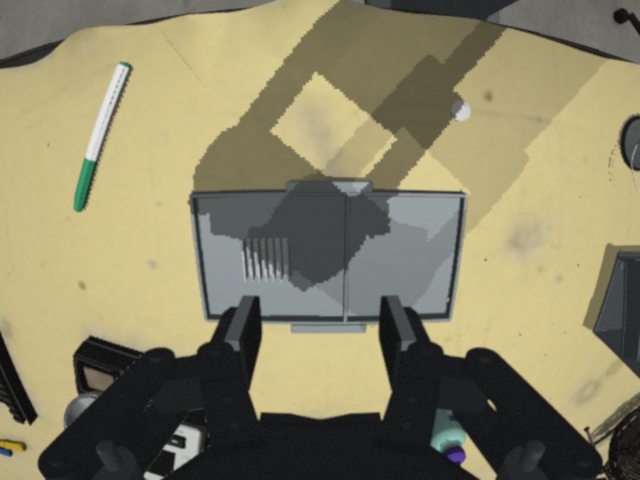

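The heat sink lies flat with its fins up in the large pocket (265,260), and the gripper is clear. Now the relay.

>>> arm_command(rows="-20 20 5 0.4 -5 -1.5; -40 60 10 0.8 -11 -3; -60 110 10 1.2 -18 -5; -65 165 10 1.8 -24.8 -9; -65 220 5 1.8 -24.8 -9.5; -60 270 0 1.8 -24.8 -9.5; -45 320 -10 1.8 -24.8 -9.5; -25 345 -20 1.8 -24.8 -9.5; -21 346 -21 1.8 -24.8 -9.5; -21 346 -21 1.8 -24.8 -9.5", jaw=0.6)

```text
t: 11.78
tool_pos: [0.4525, 0.0616, 0.1716]
tool_rot: [0.216, 2.699, 0.031]
contact_force: [0.5, 0.1, -0.4]
opening: 0.0511
```

```bash
python3 - <<'E'
from h import *
p=now();print(p[0],monitor.get_obs()['q'])
delta(p,slope_pose(28.5,-98.6,110,-8));delta(p,slope_pose(28.5,-98.6,77,-8))
d=cam('wrist');save(d,'wrist6.png')
print(proj(d,p[0]+p[1].apply([0,0,.1])))
E
```

```text
[0.4525 0.0616 0.1716] [-0.028  -0.4831  2.3263  0.      0.8644 -1.4389]
shift [ 21.7  -0.  -43.9] turn [ 0.2 -0.1 -0.2]
shift [ 35.7  -0.4 -73.8] turn [ 0.2 -0.1 -0.2]
[[320.6314 282.5585]]
```

View pics/wrist6.png

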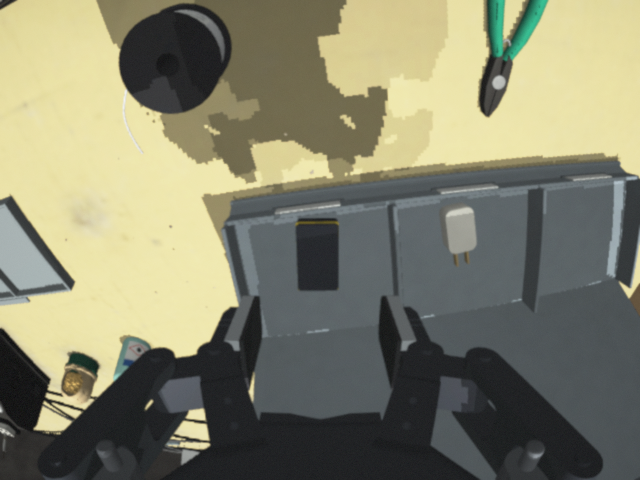

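The relay spans (297,219)–(339,290), vertical in the image and centred near column 318. One check, then descend.

```bash
python3 - <<'E'
from h import *
d=load('wrist6.png')
q=np.array([(onplane(d,p,L+n*.016,n)-L)@S for p in ([297,222],[339,222],[338.5,290],[299,290])])*1e3;print(q[:,:2],q.mean(0))
for y in(-103-50,-103+50): print(proj(d,L+S@[.08,y/1e3,0]))
E
```

```text
[[   5.9724 -110.5922]
 [   9.3043  -85.8596]
 [  53.7388  -91.3954]
 [  50.4132 -116.2781]] [  29.8572 -101.0313   16.    ]
[[256.4881 322.115 ]]
[[395.5271 305.8236]]
```

>>> arm_command(rows="5 0 -11 0 0 0; 10 0 -22 0 0 0; 16 0 -33 0 0 0; 21 0 -43 0 0 0; 26 0 -53 0 0 0; 30 -0.2 -62 0 0 0; 30 -0.2 -62 0 0 0; 30 -0.2 -62 0 0 0")

```text
t: 12.82
tool_pos: [0.4826, 0.0611, 0.11]
tool_rot: [0.217, 2.698, 0.031]
contact_force: [-0.7, 0.6, -0.0]
opening: 0.0514
```

>>> arm_command(rows="2 -1 -4 0 0 0; 4 -2 -8 0 0 0; 5.5 -2 -12 0 0 0; 5.5 -2 -12 0 0 0; 5.5 -2 -12 0 0 0")

```text
t: 13.45
tool_pos: [0.4881, 0.0591, 0.098]
tool_rot: [0.217, 2.698, 0.031]
contact_force: [-0.6, 0.1, -0.4]
opening: 0.0511
```

>>> arm_command(rows="0 0 0 0 0 0; 0 0 0 0 0 0; 0 0 0 0 0 0; 0 0 0 0 0 0; 0 0 0 0 0 0; 0 0 0 0 0 0; 0 0 0 0 0 0; 0 0 0 0 0 0", jaw=0, squeeze=35)

```text
t: 14.45
tool_pos: [0.4882, 0.0591, 0.0983]
tool_rot: [0.217, 2.698, 0.031]
contact_force: [-4.9, 0.4, 5.5]
opening: 0.0253
```

Gripped at 25.3 mm opening. Lifting along the slope normal.

>>> arm_command(rows="-2 0 4 0 0 0; -6 0 13 0 0 0; -12 0 25 0 0 0; -18 0 39 0 0 0; -26 0 55 0 0 0; -40 0 85 0 0 0; -55 0 110 0 0 0; -70 0 120 0 0 0; -70 0 120 0 0 0")

```text
t: 15.58
tool_pos: [0.4182, 0.0592, 0.2199]
tool_rot: [0.217, 2.694, 0.031]
contact_force: [0.6, 0.4, -0.3]
opening: 0.0249
```

```bash
python3 - <<'E'
from h import *
p=now();print(p[0],monitor.get_obs()['opening'],monitor.get_obs()['q'])
print((p[0]-L)@S*1e3)
print('grasp h', ((np.array([.4882,.0591,.0983])-L)@S)[2]*1e3,((np.array([.4947,.267,.097])-L)@S)[2]*1e3)
delta(p,down_pose(.494,-.220,.16,1))
save(cam('wrist'),'wrist7.png')
E
```

```text
[0.4182 0.0592 0.2199] 0.024899749088770903 [-0.0381 -0.6793  2.3609  0.0049  1.0208 -1.45  ]
[  16.733  -102.3588  217.1719]
grasp h 77.39899615304776 75.62701363746953
shift [  75.8 -279.2  -59.9] turn [-1.5 25.1 10. ]
```

>>> arm_command(rows="0 -40 0 0 0 0; 0 -90 0 0 0 0; 10 -140 0 -0.3 6 2; 30 -190 -5 -0.7 12 5; 50 -230 -20 -1.1 18 7.5; 70 -265 -40 -1.5 25.1 10; 76 -279 -60 -1.5 25.1 10; 76 -279 -80 -1.5 25.1 10; 76 -279 -105 -1.5 25.1 10; 76 -279 -122 -1.5 25.1 10; 76 -279 -132 -1.5 25.1 10; 76 -279 -132 -1.5 25.1 10")

```text
t: 17.12
tool_pos: [0.4938, -0.2194, 0.0864]
tool_rot: [0.027, -3.14, -0.001]
contact_force: [-1.4, -0.6, 0.3]
opening: 0.0253
```

```bash
python3 - <<'E'
from h import *
p=now();delta(p,down_pose(.494,-.220,.082,1))
d=cam('wrist');save(d,'wrist8.png')
E
```

```text
shift [ 0.2 -0.6 -4.4] turn [-0.  -0.1  0. ]
```

>>> arm_command(rows="0 0 -1.5 0 0 0; 0 0 -3 0 0 0; 0 0 -4 0 0 0; 0 0 -4 0 0 0")

```text
t: 17.68
tool_pos: [0.4943, -0.2198, 0.0832]
tool_rot: [0.027, -3.141, 0.0]
contact_force: [-0.2, 1.5, 0.5]
opening: 0.0254
```

>>> arm_command(rows="0 0 -0.7 0 0 0; 0 0 -1.5 0 0 0; 0 0 -1.5 0 0 0")

```text
t: 18.05
tool_pos: [0.4943, -0.2198, 0.0817]
tool_rot: [0.026, -3.141, 0.0]
contact_force: [0.1, -0.3, -0.1]
opening: 0.0252
```

>>> arm_command(rows="0 0 -0.7 0 0 0; 0 0 -1.5 0 0 0; 0 0 -1.5 0 0 0")

```text
t: 18.42
tool_pos: [0.4944, -0.2198, 0.0816]
tool_rot: [0.027, -3.14, -0.001]
contact_force: [-5.7, 3.7, 9.0]
opening: 0.0251
```

Contact at 0.0816. Releasing and withdrawing.

>>> arm_command(rows="0 0 0.5 0 0 0; 0 0 0.5 0 0 0; 0 0 0.5 0 0 0; 0 0 0.5 0 0 0; 0 0 0.5 0 0 0", jaw=0.5)

```text
t: 19.05
tool_pos: [0.4944, -0.2198, 0.0819]
tool_rot: [0.027, -3.14, -0.001]
contact_force: [0.0, 0.6, 0.7]
opening: 0.0424
```

>>> arm_command(rows="0 0 10 0 0 0; 0 0 30 0 0 0; 0 0 60 0 0 0; -10 0 100 0 0 0; -30 -20 130 0 0 0; -40 -30 150 0 0 0; -40 -30 150 0 0 0")

```text
t: 19.92
tool_pos: [0.4549, -0.2509, 0.2348]
tool_rot: [-0.024, 3.139, -0.004]
contact_force: [-0.1, -1.0, -0.1]
opening: 0.0427
```

```bash
python3 - <<'E'
from h import *
d=cam('wrist');save(d,'wrist9.png');e=cam('scene');save(e,'scene9.png')
w=d['frame'][:,:,::-1][90:390,140:540]; s=cv2.resize(e['frame'][:,:,::-1][180:350,200:430],(400,296),interpolation=cv2.INTER_CUBIC)
o=np.zeros((300,800,3),np.uint8);o[:,:400]=w;o[:296,400:]=s;cv2.imwrite('pics/fin.png',o)
E
```

```text
(no output)
```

View pics/fin.png

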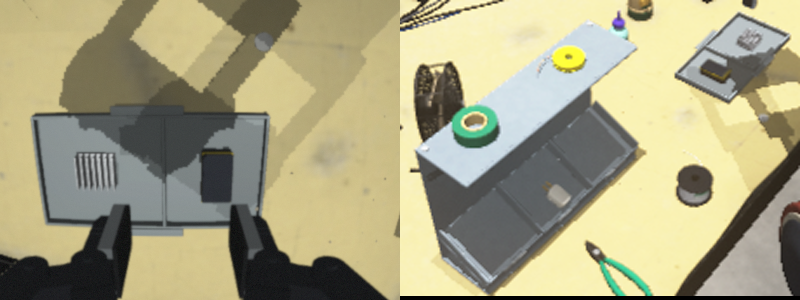

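The final view shows the sink at (96,170) in the large pocket and the relay at (216,176) in the small one, both flat and upright. The plug is still in its compartment, and the spool, cutters and bottle look unmoved.

```bash
python3 - <<'E'
from h import *
o=monitor.get_obs();print(o['t'],np.abs(o['dq']).max());print(workorder.finish_job())
E
```

```text
20.025 0.01990737502399827
the job is handed in; nothing more can be done
None
```

I laid the heat sink in the tray's larger pocket and then the relay in the smaller one, and handed the job in at about 20 s of the 72 s allowed. I gripped each part square to the sloped floor, carried it clear of the shelf, lowered it until the tool felt the pocket floor (about 10–11 N), and then released it.

- **Final pictures:** both parts lie flat and the same way up as in the bin, inside their pockets and clear of the walls. The plug is still in its compartment. The spool, cutters and bottle looked unmoved; the tweezers were outside the last crop, but the arm never went near them.
- **Forces:** the highest reading at the end of a move was about 11 N, with no sign of unintended contact.
- **Disagreements:** the two measurements of the tray differed by about 5 mm, so I aimed between them. The relay also met the floor about 1.5 mm higher than the heat sink, in line with it having been gripped that much higher. No check failed.

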